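# Snap the meal box lid shut all round

### The job

One of the two meal boxes on the packing table has a lid that is not yet snapped on: its rim still stands up all round. With the fingertips, press down around the rim, section by section, until all six sections have clicked shut and lie flat, then take the hand away. Only press: do not pick the box up or push it out of its place, and leave the other box and everything else on the table undisturbed.

Things in the scene. Friction and masses are not known exactly. Their poses are not given: they have to be found in the camera images.
- meal_box: Box to close: filled ribbed metal tray, loose, about 0.8 kg, with a white lid; 160 mm long (y), 120 wide (x), 52 high when shut (sizes in mm). Origin: centre of its underside, z up. The lid's middle is recessed (top 48 above the table), ringed by six rim sections: two on each long side (46 long), one on each short side (58 long), gaps at the corners. Sections not shut slope up and outward.
- rim_left_near (a joint): Tilt of the rim section on the left half of the long side at the box's -x (box frame): 0 = standing up, 0.35 rad = fully shut, level. Hinged on its inner side, 29 mm deep; its outer edge stands 10 higher when up. Pressed near that edge it yields at about 7 N, snaps over past 0.2 and stays shut; let go before, it springs up. Up at the start.
- press_left_near (a point): Point to press on that section: on its top face, mid-length, 20 mm out from its hinge line and 9 in from its outer edge. When the section is shut it lies at x -53, y 26.5, z 52 mm in the box frame; it rides up about 7 with the section open.
- rim_left_far (a joint): Tilt of the rim section on the left half of the long side at +x (box frame): 0 = standing up, 0.35 rad = fully shut, level. Hinged on its inner side, 29 mm deep; its outer edge stands 10 higher when up. Pressed near that edge it yields at about 7 N, snaps over past 0.2 and stays shut; let go before, it springs up. Up at the start.
- press_left_far (a point): Point to press on that section: on its top face, mid-length, 20 mm out from its hinge line and 9 in from its outer edge. When the section is shut it lies at x 53, y 26.5, z 52 mm in the box frame; it rides up about 7 with the section open.
- rim_left_end (a joint): Tilt of the rim section on the short side at +y (box frame): 0 = standing up, 0.35 rad = fully shut, level. Hinged on its inner side, 29 mm deep; its outer edge stands 10 higher when up. Pressed near that edge it yields at about 7 N, snaps over past 0.2 and stays shut; let go before, it springs up. Up at the start.
- press_left_end (a point): Point to press on that section: on its top face, mid-length, 20 mm out from its hinge line and 9 in from its outer edge. When the section is shut it lies at x 0, y 73, z 52 mm in the box frame; it rides up about 7 with the section open.
- rim_right_near (a joint): Tilt of the rim section on the right half of the long side at -x (box frame): 0 = standing up, 0.35 rad = fully shut, level. Hinged on its inner side, 29 mm deep; its outer edge stands 10 higher when up. Pressed near that edge it yields at about 7 N, snaps over past 0.2 and stays shut; let go before, it springs up. Up at the start.
- press_right_near (a point): Point to press on that section: on its top face, mid-length, 20 mm out from its hinge line and 9 in from its outer edge. When the section is shut it lies at x -53, y -26.5, z 52 mm in the box frame; it rides up about 7 with the section open.
- rim_right_far (a joint): Tilt of the rim section on the right half of the long side at +x (box frame): 0 = standing up, 0.35 rad = fully shut, level. Hinged on its inner side, 29 mm deep; its outer edge stands 10 higher when up. Pressed near that edge it yields at about 7 N, snaps over past 0.2 and stays shut; let go before, it springs up. Up at the start.
- press_right_far (a point): Point to press on that section: on its top face, mid-length, 20 mm out from its hinge line and 9 in from its outer edge. When the section is shut it lies at x 53, y -26.5, z 52 mm in the box frame; it rides up about 7 with the section open.
- rim_right_end (a joint): Tilt of the rim section on the short side at -y (box frame): 0 = standing up, 0.35 rad = fully shut, level. Hinged on its inner side, 29 mm deep; its outer edge stands 10 higher when up. Pressed near that edge it yields at about 7 N, snaps over past 0.2 and stays shut; let go before, it springs up. Up at the start.
- press_right_end (a point): Point to press on that section: on its top face, mid-length, 20 mm out from its hinge line and 9 in from its outer edge. When the section is shut it lies at x 0, y -73, z 52 mm in the box frame; it rides up about 7 with the section open.
- shut_box: A second meal box of the same make and size, its lid already shut all round; leave it alone. Origin at the centre of its underside.
- sauce_pot: Small steel sauce cup, 60 mm across, 38 high, standing beyond the meal box; origin under its centre.
- spice_jar: Amber spice jar, 42 mm across, 65 high, on the robot's side of the shut box; origin under its centre.
- dip_bowl: White bowl, 90 mm across, 40 high; origin under its centre.
- spoon: Steel spoon, 200 mm long, lying on the table; origin near its middle.
- oil_bottle: Green oil bottle, 56 mm across, 170 high, at the far side of the table; origin under its centre.
- tray_stack: Stack of empty aluminium trays, 120 x 160 mm, 70 mm high, at the left; origin under its centre.

How it is judged:
By the outcome, as a careful person would: the job done as asked, in the order asked, and still so for the second after the job is handed in, with the robot touching nothing.
It also fails if it takes over 48 s, if anything falls off the work surface, if the arm or the gripper's body presses on something with over 40 N, if the wrist force passes 120 N, or if a joint passes its speed limit or range.

### The arm

A 7-joint arm with a two-finger parallel gripper is mounted at the origin on the work surface. World frame = base frame: x ahead of the robot, y to its left, z up, the work surface at z = 0. Lengths are in m, angles in degrees, forces in N, time in s.
With the tool pointing down it reaches from about 0.4 to 0.85 m from the base axis. Payload 4.5 kg.
Tool frame: the origin (TCP) lies at the very end of the fingers, on their centre line; the grasp point (between the pads) lies grip_depth behind it (grip_depth is the distance from the TCP to the grasp point, in m); z points along the fingers, x is the direction in which the jaws open and shut, and the axes are right-handed (so a half turn about z gives the same grasp; the last joint's range is limited). The gripper opens to 88 mm and grips with 3 to 60 N. Pads are 18 mm wide; open, the fingers measure 123 mm over their backs; the gripper's body (75 mm by 187 mm) begins 45 mm behind the grasp point.
Start: joints at [-63.954, 39.483, -11.15, 89.685, 9.013, 51.709, -12.324], TCP at [0.255, 0.571, 0.239] pointing down, gripper open.
Joint ranges: [-172.22, 172.22], [-26.19, 119.32], [-84.43, 86.54], [7.71, 146.69], [-57.33, 237.33], [2.42, 119.75], [-152.13, 152.13]. Speed limits (degrees/s): [147.25, 147.25, 180, 180, 180, 180, 180].

### API

Orientations are given as a 3x3 rotation matrix whose columns are the frame's x, y, z axes.
In Python, from workcell import read_state, get_image, camera_model, hand_in, look_for, regions_of, grip_depth gives the robot as it stands. The module is installed in compiled form; this text tells all that it offers.
- The arm moves only by the tool play_rows, never from a script. Its argument "commands" is a list of rows, each a list of 3 entries, a list of its own where there are three numbers: the finger opening in m, from 0 to 0.0881, then the shift along the tool's x, y, z in m, then the turn, a rotation vector about the tool's x, y, z in degrees. A call has 1 to 20 rows; each row is the pose to reach, as a shift and turn from the pose measured when the call began, along the tool's axes at that moment; what a row does not reach only later rows make up. A row lasts 1/12 s, in which the tool goes at most 41.7 mm and 7.16 degrees, less where a joint would pass 70% of its speed; a pose out of reach is approached as far as the arm can. A call with a gripper value outside its range is refused whole. The fingers move at their own pace and stop on an object; "force" is the grip in N (left out, the last holds). Time passes only in rows, so rows that repeat a pose let the fingers close. It gives the time, the measured TCP pose, the force and the opening at its end, in the units of the state.
- read_state(): the state, without advancing time (a new reading comes with each control period).
- get_image(name): name is "scene" or "top" or "wrist"; returns (picture, depth): 400x640x3 uint8, red, green, blue; 400x640 float32, m along the optical axis (not along the pixel's ray), 0 where there is no reading.
- camera_model(name): a dict with "fx", "fy", "cx", "cy" (pixels), "T" (4x4, takes a point from camera to world coordinates). Camera axes: x right, y down, z forward; pixel columns grow to the right and rows downward; lengths in m; the calibration is good to about 2 mm. A picture is of the moment at which its call begins: read the wrist's pose just before it. camera_model takes no time and is no camera call; for the wrist camera it gives the pose at the moment of the call.
- hand_in(): hands the job in, once; it reports no verdict.
Trained networks look in the newest picture that a camera, given by its name, has taken for a name from the list of things; names that differ only in an ending like _2 or _b are one class to them, and where a whole thing is asked for, a point or a joint stands for the part that bears it (a point fixed in the world has none). Each returns a list of dicts, best first, with "score" (0 to 1); they miss things now and then, are a little off and sometimes report something else, mostly with a low value. They report only what shows in the picture. A call takes as long as a camera call.
- look_for(camera, query): "centre" ([x, y, z] in m, in world coordinates, good to about 4 mm: the middle of the surface that is visible of it).
- regions_of(camera, query): "pixels" (400x640 bool, what is visible of it).
The state is a dict: "time_s": time; "joint_pos": joint angles; "qvel": joint speeds; "joint_torque": joint torques, N m; "ee_pos": TCP position; "tcp_rot": TCP orientation; "wrist_force": force on the tool from outside, world axes, zero at the start; "ft_torque": the same for the moment, N m; "grip_width": finger opening in m.
Only numpy, scipy, OpenCV 4.12 (cv2) and the standard library are available. Lean on these libraries where they do the work, as an engineer would, in place of code of your own. Each camera call takes 0.05 s, during which the arm holds its last target.

## Working session

There is one attempt and no reset: what is moved stays moved. The work goes in short steps, Python scripts to look and compute and a tool call to move; the robot and the scene stay as the last step left them, time stands still between calls to the robot, and variables do not carry over. Pictures are saved under pics/ and viewed, and the job is handed in when it is done.

Besides the shell and the picture viewer there is one more tool, called by a JSON object that holds its "fn" and its "kwargs". play_rows: Moves the arm, as the interface text tells. Its arguments: {"type":"object","properties":{"commands":{"type":"array","items":{"type":"array"}},"force":{"type":"number"}},"required":["commands"]}

```bash
mkdir -p pics; python3 - <<'E'
from workcell import *
import cv2,numpy as np
s=read_state();print(s['time_s'],s['ee_pos'],s['tcp_rot'],s['wrist_force'],s['grip_width'],grip_depth)
for c in ['top','scene']:
    p,d=get_image(c);cv2.imwrite(f'pics/{c}0.png',p[:,:,::-1]);np.save(f'{c}_d.npy',d);np.save(f'{c}_p.npy',p)
    m=camera_model(c);print(c,m['fx'],m['cx'],m['cy'],np.round(m['T'],3).tolist())
for q in ['meal_box','shut_box']:
    for r in look_for('top',q)[:3]: print(q,r['score'],r['centre'])
E
```

```text
0.0 [0.25510375 0.56988557 0.23791302] [[ 4.08391317e-01  9.12806752e-01 -6.04519370e-04]
 [ 9.12805172e-01 -4.08391739e-01 -1.70444304e-03]
 [-1.80270783e-03  1.44271332e-04 -9.99998365e-01]] [-0.12214465  0.30572659 -0.17864631] 0.08846285490162008 0.0187
top 392.0836754374369 315.6073876433939 196.33540844527514 [[-0.0, -0.998, 0.059, 0.484], [-1.0, 0.001, 0.003, 0.064], [-0.003, -0.059, -0.998, 1.387], [0.0, 0.0, 0.0, 1.0]]
scene 427.7134546903099 327.3577547823249 202.04927108504768 [[0.901, 0.268, -0.34, 1.063], [0.433, -0.583, 0.688, -0.867], [-0.014, -0.767, -0.641, 0.945], [0.0, 0.0, 0.0, 1.0]]
meal_box 0.24 [0.4504, -0.2303, 0.0666]
shut_box 0.6 [0.5542, -0.2015, 0.0552]
shut_box 0.47 [0.4494, -0.2289, 0.0653]
```

View pics/top0.png

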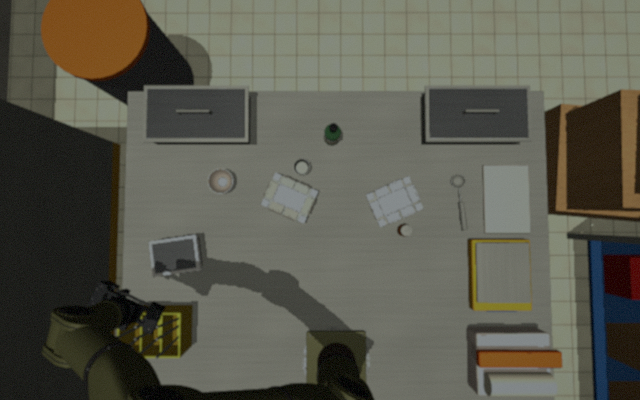

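View pics/scene0.png

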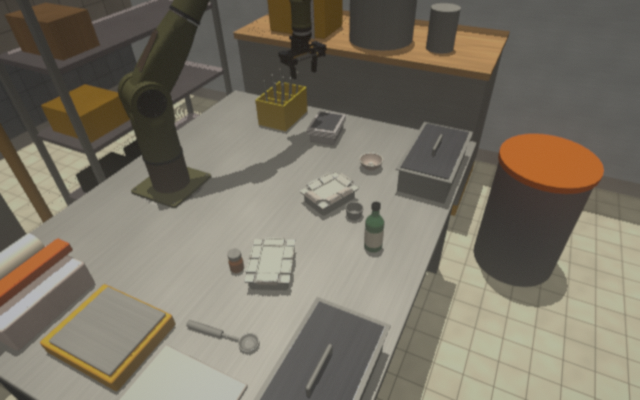

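```bash
cat > h.py <<'E'
from workcell import *
import cv2,numpy as np
def cloud(c,d):
    m=camera_model(c);v,u=np.mgrid[:400,:640]
    P=np.stack([(u-m['cx'])/m['fx']*d,(v-m['cy'])/m['fy']*d,d],-1)
    return P@m['T'][:3,:3].T+m['T'][:3,3]
E
python3 - <<'E'
from h import *
p=np.load('top_p.npy');d=np.load('top_d.npy');W=cloud('top',d)
print('table z',np.median(W[240:280,300:340,2]))
for n,(a,b,c,e) in dict(L=(165,230,255,325),R=(170,230,360,430)).items():
    z=W[a:b,c:e];k=(z[...,2]>.035)&(z[...,2]<.09)
    n_,lab,st,_=cv2.connectedComponentsWithStats(k.astype('uint8'))
    i=1+np.argmax(st[1:,4]);k=lab==i
    q=z[k];r=cv2.minAreaRect((q[:,:2]*1000).astype('float32'));print(n,len(q),r,np.percentile(q[:,2],[5,25,50,75,95,99]),q.mean(0))
im=cv2.resize(p[150:240,240:440,::-1],None,fx=4,fy=4,interpolation=cv2.INTER_CUBIC);cv2.imwrite('pics/zoom.png',cv2.convertScaleAbs(im,alpha=1.3))
E
```

```text
table z 0.0003564965299348577
L 1779 ((558.7196044921875, 158.3172607421875), (169.92982482910156, 129.76763916015625), 66.4195785522461) [0.04375929 0.04767501 0.05151602 0.05712409 0.06308141 0.06650262] [0.55838441 0.15798795 0.05240467]
R 1737 ((545.9419555664062, -200.83335876464844), (126.14165496826172, 166.66880798339844), 23.744659423828125) [0.04348307 0.04772845 0.05038668 0.05297893 0.05634299 0.05809346] [ 0.54563905 -0.20024439  0.05027288]
```

View pics/zoom.png

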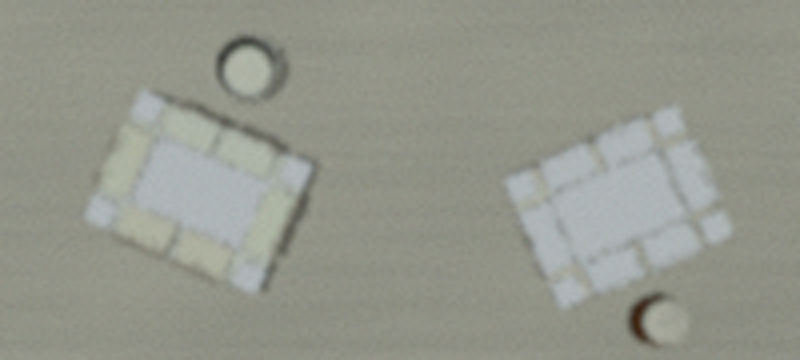

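{"fn": "play_rows", "kwargs": {"commands": [[0, [-0.018, 0.032, 0], [0, 0, 0]], [0, [-0.036, 0.064, 0], [0, 0, 0]], [0, [-0.054, 0.095, 0], [0, 0, 0]], [0, [-0.072, 0.127, 0], [0, 0, 0]], [0, [-0.09, 0.159, 0], [0, 0, 0]], [0, [-0.108, 0.191, 0], [0, 0, 0]], [0, [-0.126, 0.223, 0], [0, 0, 0]], [0, [-0.144, 0.255, 0], [0, 0, 0]], [0, [-0.162, 0.287, 0], [0, 0, 0]], [0, [-0.18, 0.318, 0], [0, 0, 0]], [0, [-0.198, 0.35, 0], [0, 0, 0]], [0, [-0.216, 0.382, 0], [0, 0, 0]], [0, [-0.234, 0.414, 0], [0, 0, 0]], [0, [-0.252, 0.446, 0], [0, 0, 0]], [0, [-0.252, 0.446, 0], [0, 0, 0]], [0, [-0.252, 0.446, 0], [0, 0, 0]], [0, [-0.252, 0.446, 0], [0, 0, 0]]]}}

```text
time_s: 1.62
ee_pos: [0.5589, 0.1585, 0.2383]
tcp_rot: [[0.408, 0.913, -0.001], [0.913, -0.408, -0.0], [-0.001, -0.001, -1.0]]
wrist_force: [0.2, 0.0, 0.7]
grip_width: 0.0005
```

```bash
python3 - <<'E'
from h import *
s=read_state();print(s['time_s'],s['ee_pos'],s['tcp_rot'],s['wrist_force'],s['grip_width'])
m=camera_model('wrist');print(m)
p,d=get_image('wrist');cv2.imwrite('pics/w1.png',p[:,:,::-1]);W=cloud('wrist',d);np.save('w1.npy',W);np.save('w1p.npy',p)
k=(W[...,2]>.04)&(W[...,2]<.09)&(d>0);n,lab,st,c=cv2.connectedComponentsWithStats(k.astype('uint8'))
for i in range(1,n):
  if st[i,4]>500:
    q=W[lab==i];print(st[i],cv2.minAreaRect((q[:,:2]*1000).astype('float32')),np.percentile(q[:,2],[5,50,95]))
E
```

```text
1.6167 [0.55888491 0.15848732 0.23831761] [[ 4.08374793e-01  9.12813512e-01 -1.23327159e-03]
 [ 9.12814039e-01 -4.08375389e-01 -2.66486377e-04]
 [-7.46890133e-04 -1.01692131e-03 -9.99999204e-01]] [0.22058329 0.00813899 0.66397973] 0.00048314284926103106
{'fx': 330.62601737514314, 'fy': 330.62601737514314, 'cx': 314.5879955944546, 'cy': 201.80994281875945, 'T': array([[ 0.40790545,  0.86466234,  0.29321015,  0.48146496],
       [ 0.91302355, -0.38592241, -0.13210562,  0.19307772],
       [-0.00107039,  0.32159437, -0.94687693,  0.38433834],
       [ 0.        ,  0.        ,  0.        ,  1.        ]])}
[  233   112   168   123 18713] ((558.5985107421875, 161.58456420898438), (169.92893981933594, 126.83914184570312), 66.02581024169922) [0.04421211 0.05072752 0.06193469]
[   0  207  118  120 7763] ((537.0882568359375, -173.07907104492188), (126.3976821899414, 115.53606414794922), 23.508392333984375) [0.04352055 0.04918717 0.05320364]
[ 496  218  144  109 4571] ((761.86767578125, 370.4710693359375), (76.79649353027344, 184.0938262939453), 27.79171371459961) [0.04212458 0.06163328 0.08254978]
```

View pics/w1.png

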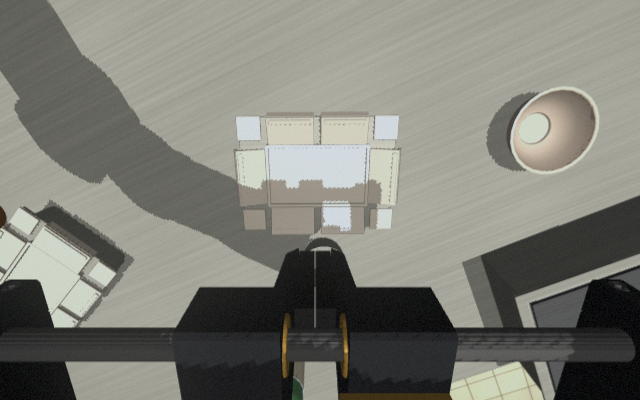

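{"fn": "play_rows", "kwargs": {"commands": [[0, [0.014, -0.027, 0.03], [0, 0, 0]], [0, [0.028, -0.053, 0.065], [0, 0, 0]], [0, [0.028, -0.053, 0.1], [0, 0, 0]], [0, [0.028, -0.053, 0.135], [0, 0, 0]], [0, [0.028, -0.053, 0.16], [0, 0, 0]], [0, [0.028, -0.053, 0.166], [0, 0, 0]], [0, [0.028, -0.053, 0.17], [0, 0, 0]], [0, [0.028, -0.053, 0.174], [0, 0, 0]], [0, [0.028, -0.053, 0.177], [0, 0, 0]], [0, [0.028, -0.053, 0.18], [0, 0, 0]], [0, [0.028, -0.053, 0.183], [0, 0, 0]], [0, [0.028, -0.053, 0.185], [0, 0, 0]], [0, [0.028, -0.053, 0.185], [0, 0, 0]]]}}

```text
time_s: 2.75
ee_pos: [0.5218, 0.2063, 0.0537]
tcp_rot: [[0.407, 0.913, -0.0], [0.913, -0.407, 0.0], [-0.0, -0.0, -1.0]]
wrist_force: [-0.1, -0.8, -0.6]
grip_width: 0.0004
```

{"fn": "play_rows", "kwargs": {"commands": [[0, [0, 0, 0.001], [0, 0, 0]], [0, [0, 0, 0.002], [0, 0, 0]], [0, [0, 0, 0.003], [0, 0, 0]], [0, [0, 0, 0.003], [0, 0, 0]]]}}

```text
time_s: 3.08
ee_pos: [0.5225, 0.206, 0.0523]
tcp_rot: [[0.408, 0.913, 0.002], [0.913, -0.408, -0.0], [0.001, 0.002, -1.0]]
wrist_force: [-2.5, -1.6, 12.8]
grip_width: 0.0002
```

{"fn": "play_rows", "kwargs": {"commands": [[0, [0, 0, -0.03], [0, 0, 0]], [0, [-0.027, 0, -0.03], [0, 0, 0]], [0, [-0.053, 0, -0.03], [0, 0, 0]], [0, [-0.053, 0, -0.022], [0, 0, 0]], [0, [-0.053, 0, -0.018], [0, 0, 0]], [0, [-0.053, 0, -0.014], [0, 0, 0]], [0, [-0.053, 0, -0.011], [0, 0, 0]], [0, [-0.053, 0, -0.008], [0, 0, 0]], [0, [-0.053, 0, -0.005], [0, 0, 0]], [0, [-0.053, 0, -0.002], [0, 0, 0]], [0, [-0.053, 0, 0], [0, 0, 0]], [0, [-0.053, 0, 0.001], [0, 0, 0]], [0, [-0.053, 0, 0.0015], [0, 0, 0]]]}}

```text
time_s: 4.17
ee_pos: [0.5012, 0.1579, 0.0521]
tcp_rot: [[0.407, 0.913, 0.003], [0.913, -0.407, 0.0], [0.001, 0.003, -1.0]]
wrist_force: [-4.5, 0.4, 22.6]
grip_width: 0.0006
```

```bash
cat > look.py <<'E'
from h import *
import sys
s=read_state();print(s['time_s'])
for c in ['top','scene']:
    p,d=get_image(c);W=cloud(c,d)
    a,b,x,y=(150,240,240,340) if c=='top' else (160,225,290,390)
    cv2.imwrite(f'pics/{c}_{sys.argv[1]}.png',cv2.resize(p[a:b,x:y,::-1],None,fx=7,fy=6,interpolation=cv2.INTER_CUBIC))
    if c=='top':
        C=np.array([.5586,.160]);ex=np.array([.913,-.408]);ey=np.array([.408,.913])
        q=W[...,:2]-C;bx=q@ex;by=q@ey
        for n,(X,Y) in dict(ln=(-.053,.0265),rn=(-.053,-.0265),lf=(.053,.0265),rf=(.053,-.0265),le=(0,.073),re=(0,-.073)).items():
            k=(abs(bx-X)<.008)&(abs(by-Y)<.008)&(d>0);print(n,k.sum(),np.median(W[k][:,2]).round(4))
E
python3 look.py a
```

```text
4.1667
ln 2 0.3831
rn 37 0.5177
lf 24 0.0603
rf 23 0.0601
le 23 0.0611
re 23 0.0584
```

View pics/scene_a.png

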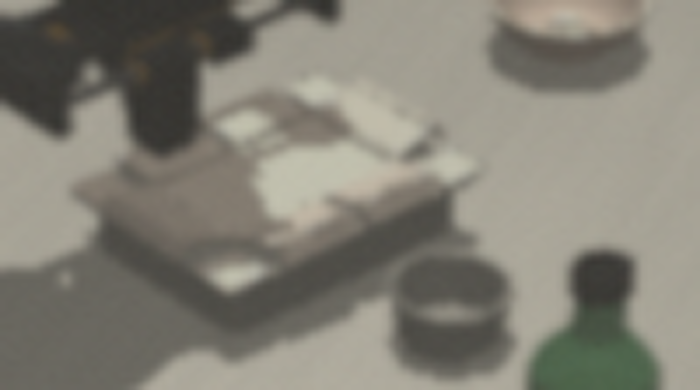

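{"fn": "play_rows", "kwargs": {"commands": [[0, [0, 0, -0.03], [0, 0, 0]], [0, [-0.024, 0.026, -0.03], [0, 0, 0]], [0, [-0.048, 0.052, -0.03], [0, 0, 0]], [0, [-0.048, 0.052, -0.022], [0, 0, 0]], [0, [-0.048, 0.052, -0.018], [0, 0, 0]], [0, [-0.048, 0.052, -0.014], [0, 0, 0]], [0, [-0.048, 0.052, -0.011], [0, 0, 0]], [0, [-0.048, 0.052, -0.008], [0, 0, 0]], [0, [-0.048, 0.052, -0.005], [0, 0, 0]], [0, [-0.048, 0.052, -0.002], [0, 0, 0]], [0, [-0.048, 0.052, 0], [0, 0, 0]], [0, [-0.048, 0.052, 0.001], [0, 0, 0]], [0, [-0.048, 0.052, 0.001], [0, 0, 0]]]}}

```text
time_s: 5.35
ee_pos: [0.5291, 0.094, 0.0523]
tcp_rot: [[0.406, 0.914, 0.004], [0.914, -0.406, 0.001], [0.002, 0.003, -1.0]]
wrist_force: [-2.9, -0.4, 10.9]
grip_width: 0.0005
```

{"fn": "play_rows", "kwargs": {"commands": [[0, [0, 0, -0.03], [0, 0, 0]], [0, [0.023, 0.026, -0.03], [0, 0, 0]], [0, [0.046, 0.053, -0.03], [0, 0, 0]], [0, [0.046, 0.053, -0.022], [0, 0, 0]], [0, [0.046, 0.053, -0.018], [0, 0, 0]], [0, [0.046, 0.053, -0.014], [0, 0, 0]], [0, [0.046, 0.053, -0.011], [0, 0, 0]], [0, [0.046, 0.053, -0.008], [0, 0, 0]], [0, [0.046, 0.053, -0.005], [0, 0, 0]], [0, [0.046, 0.053, -0.002], [0, 0, 0]], [0, [0.046, 0.053, 0], [0, 0, 0]], [0, [0.046, 0.053, 0.001], [0, 0, 0]], [0, [0.046, 0.053, 0.001], [0, 0, 0]]]}}

```text
time_s: 6.43
ee_pos: [0.5958, 0.1144, 0.0524]
tcp_rot: [[0.406, 0.914, 0.003], [0.914, -0.406, 0.0], [0.002, 0.003, -1.0]]
wrist_force: [-2.1, -0.7, 9.1]
grip_width: 0.0
```

{"fn": "play_rows", "kwargs": {"commands": [[0, [0, 0, 0.001], [0, 0, 0]], [0, [0, 0, -0.03], [0, 0, 0]], [0, [0.026, 0, -0.03], [0, 0, 0]], [0, [0.053, 0, -0.03], [0, 0, 0]], [0, [0.053, 0, -0.022], [0, 0, 0]], [0, [0.053, 0, -0.018], [0, 0, 0]], [0, [0.053, 0, -0.014], [0, 0, 0]], [0, [0.053, 0, -0.011], [0, 0, 0]], [0, [0.053, 0, -0.008], [0, 0, 0]], [0, [0.053, 0, -0.005], [0, 0, 0]], [0, [0.053, 0, -0.002], [0, 0, 0]], [0, [0.053, 0, 0], [0, 0, 0]], [0, [0.053, 0, 0.001], [0, 0, 0]], [0, [0.053, 0, 0.001], [0, 0, 0]]]}}

```text
time_s: 7.6
ee_pos: [0.6172, 0.1624, 0.0524]
tcp_rot: [[0.406, 0.914, 0.003], [0.914, -0.406, -0.0], [0.001, 0.003, -1.0]]
wrist_force: [-2.5, -2.1, 9.1]
grip_width: 0.0006
```

Now the left end (+46, −53).

{"fn": "play_rows", "kwargs": {"commands": [[0, [0, 0, 0.001], [0, 0, 0]], [0, [0, 0, -0.03], [0, 0, 0]], [0, [0.023, -0.026, -0.03], [0, 0, 0]], [0, [0.046, -0.053, -0.03], [0, 0, 0]], [0, [0.046, -0.053, -0.022], [0, 0, 0]], [0, [0.046, -0.053, -0.018], [0, 0, 0]], [0, [0.046, -0.053, -0.014], [0, 0, 0]], [0, [0.046, -0.053, -0.011], [0, 0, 0]], [0, [0.046, -0.053, -0.008], [0, 0, 0]], [0, [0.046, -0.053, -0.005], [0, 0, 0]], [0, [0.046, -0.053, -0.002], [0, 0, 0]], [0, [0.046, -0.053, 0], [0, 0, 0]], [0, [0.046, -0.053, 0.001], [0, 0, 0]], [0, [0.046, -0.053, 0.0015], [0, 0, 0]]]}}

```text
time_s: 8.77
ee_pos: [0.5878, 0.2252, 0.0523]
tcp_rot: [[0.407, 0.913, 0.004], [0.913, -0.407, -0.001], [0.0, 0.004, -1.0]]
wrist_force: [-3.1, -1.9, 16.7]
grip_width: 0.0006
```

{"fn": "play_rows", "kwargs": {"commands": [[0, [0, 0, -0.03], [0, 0, 0]], [0, [0, 0, -0.07], [0, 0, 0]], [0, [0, 0, -0.11], [0, 0, 0]], [0, [0, 0, -0.15], [0, 0, 0]], [0, [0.03, -0.02, -0.18], [0, 0, 0]], [0, [0.06, -0.05, -0.2], [0, 0, 0]], [0, [0.09, -0.08, -0.2], [0, 0, 0]], [0, [0.12, -0.11, -0.2], [0, 0, 0]], [0, [0.15, -0.14, -0.2], [0, 0, 0]], [0, [0.18, -0.17, -0.2], [0, 0, 0]], [0, [0.18, -0.17, -0.2], [0, 0, 0]], [0, [0.18, -0.17, -0.2], [0, 0, 0]]]}}

```text
time_s: 9.77
ee_pos: [0.501, 0.4642, 0.2509]
tcp_rot: [[0.4, 0.916, 0.001], [0.916, -0.4, 0.001], [0.001, 0.0, -1.0]]
wrist_force: [-0.0, 0.4, -0.8]
grip_width: 0.0005
```

```bash
python3 look.py b; python3 - <<'E'
from h import *
p,d=get_image('top');W=cloud('top',d)
for n,(a,b,c,e) in dict(L=(165,230,255,325),R=(170,230,360,430)).items():
    z=W[a:b,c:e];k=(z[...,2]>.035)&(z[...,2]<.09)
    n_,lab,st,_=cv2.connectedComponentsWithStats(k.astype('uint8'))
    q=z[lab==1+np.argmax(st[1:,4])];print(n,cv2.minAreaRect((q[:,:2]*1000).astype('float32')),np.percentile(q[:,2],[50,75,95,99]),q.mean(0))
p,d=get_image('wrist');cv2.imwrite('pics/w2.png',p[:,:,::-1])
E
```

```text
9.7667
ln 20 0.052
rn 23 0.0521
lf 21 0.0514
rf 21 0.053
le 22 0.0523
re 22 0.0539
L ((558.7808837890625, 158.52810668945312), (166.71559143066406, 126.01123046875), 66.2957534790039) [0.05003719 0.05260638 0.05595955 0.05785257] [0.55827048 0.15785061 0.04998663]
R ((545.8598022460938, -200.46762084960938), (125.88939666748047, 165.96449279785156), 23.59547233581543) [0.0504122  0.05302359 0.05641322 0.05847102] [ 0.54541438 -0.2000885   0.0503123 ]
```

View pics/scene_b.png

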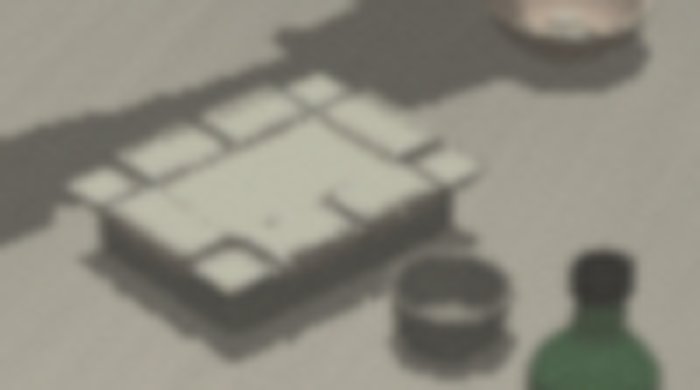

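View pics/top_b.png

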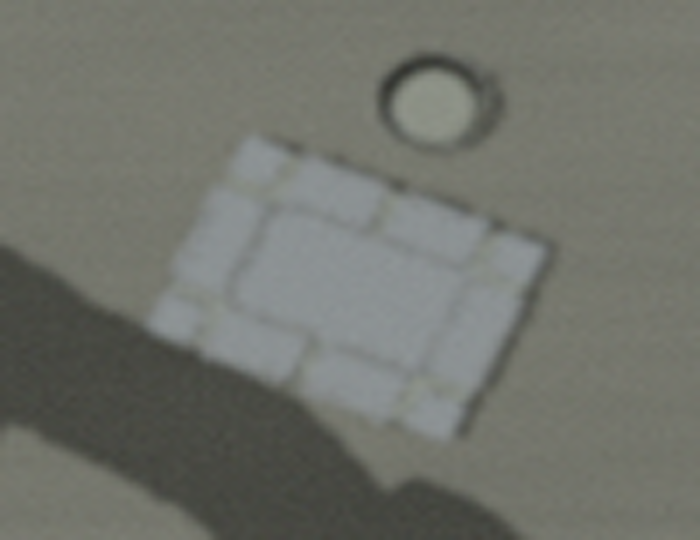

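View pics/w2.png

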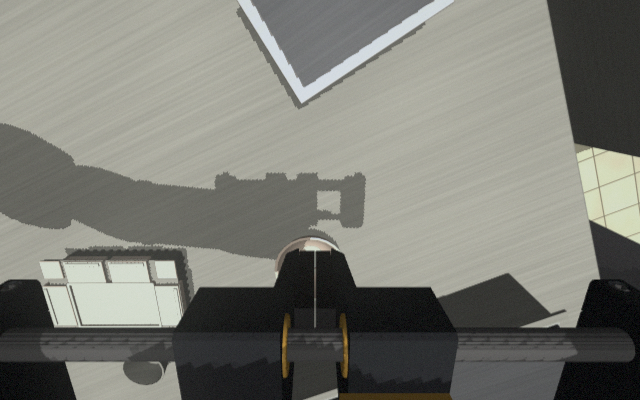

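```bash
python3 -c "
from workcell import *
s=read_state();print(abs(s['qvel']).max(),s['wrist_force']);print(hand_in())"
```

```text
0.647902525817412 [ 0.17885924 -0.30170169  0.08568514]
the job is handed in; nothing more can be done
None
```

I pressed all six rim sections of the open meal box shut with closed fingertips, raised the hand to 0.25 m and moved it clear, then handed the job in at about 10 s. The open box was the left one, at about (0.559, 0.159) and turned about −24°.

- **Pressing:** at each section the fingertips stopped at 52 mm height, the height of a shut rim. The wrist force there was 9–23 N, well under the limit.
- **Rim heights:** in the last top view, all six press points read 51–54 mm, against 58–61 mm for the sections still standing earlier. The right end was the highest at 53.9 mm. In the pictures, its rim looks flat and its height spread matches the box that was already shut.
- **Box positions:** both boxes are within about 0.5 mm and 0.2° of where they started, which is within the measurement noise. The sauce cup, oil bottle and bowl look undisturbed in the pictures; I did not measure the other items again.
- **Disagreement:** the wrist and top cameras differed by about 3 mm on the box centre, so I used a point between the two.

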